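# Hold the hidden bolt head while the driver works the nut

### The arm

A 7-joint arm with a two-finger parallel gripper is mounted at the origin on the work surface. World frame = base frame: x ahead of the robot, y to its left, z up, the work surface at z = 0. Lengths are in m, angles in rad, forces in N, time in s.
With the tool pointing down it reaches from about 0.35 to 0.9 m from the base axis. Payload 8.1 kg.
Tool frame: the origin (TCP) lies between the finger pads, 19 mm behind the fingertips; this is the grasp point; z points along the fingers, y is the direction in which the jaws open and shut (so a half turn about z gives the same grasp; the last joint's range is limited). The gripper opens to 92 mm and grips with 3 to 60 N. Pads are 19 mm wide; open, the fingers measure 130 mm over their backs; the gripper's body (75 mm by 190 mm) begins 47 mm behind the grasp point.
Start: joints at [-1.348, 0.434, 0.025, 1.573, -0.012, 1.134, -0.075], TCP at [0.2, 0.592, 0.246] pointing down, gripper open.
Joint ranges: [-2.62, 2.62], [-0.44, 2.09], [-1.27, 1.32], [0.08, 2.57], [-1.32, 4.46], [0.12, 2], [-2.74, 2.74]. Speed limits (rad/s): [2.22, 2.22, 3.01, 3.01, 3.14, 3.14, 3.14].

### API

Orientations are given as a rotation vector (axis times angle).
In Python, from cell import monitor, imaging, workorder, outline_of gives the robot as it stands.
- The arm moves only by the tool move_arm, never from a script. Its argument "series" is a list of rows, each a list of 6 numbers: the shift along the world's x, y, z in cm, then the turn, a rotation vector about the world's x, y, z in degrees. A call has 1 to 8 rows; each row shifts and turns the commanded pose from where the row before left it; what a row does not reach is not made up. A row lasts 1/10 s, in which the tool goes at most 50 mm and 8.59 degrees, less where a joint would pass 70% of its speed; a pose out of reach is approached as far as the arm can. A call with a gripper value outside its range is refused whole. "grip" is the opening, from 0 (shut) to 1 (fully open), set as the call begins (left out, the last holds). The fingers move at their own pace and stop on an object; "force" is the grip in N (left out, the last holds). Time passes only in rows, so rows that do not move let the fingers close. It gives the time, the measured TCP pose, the force and the opening at its end, in the units of the state.
- monitor.observe(): the state, without advancing time (a new reading comes with each control period).
- imaging.get_image(name): name is "side" or "top"; returns a dict with "color" (400x640x3 uint8, red, green, blue), "fx", "fy", "cx", "cy" (pixels), "rvec" (rotation vector, rad) and "tvec" (3), from world to camera coordinates, as OpenCV has them. Camera axes: x right, y down, z forward; pixel columns grow to the right and rows downward; lengths in m; the calibration is good to about 2 mm. A picture is of the moment at which its call begins. There is no depth.
- workorder.sign_off(): hands the job in, once; it reports no verdict.
Trained networks look in the newest picture that a camera, given by its name, has taken for a name from the list of things; names that differ only in an ending like _2 or _b are one class to them, and where a whole thing is asked for, a point or a joint stands for the part that bears it (a point fixed in the world has none). Each returns a list of dicts, best first, with "p" (0 to 1); they miss things now and then, are a little off and sometimes report something else, mostly with a low value. They report only what shows in the picture. A call takes as long as a camera call.
- outline_of(camera, thing): "mask" (400x640 bool, what is visible of it) and "rect" ([left, top, width, height] in pixels, round what is visible of it).
The state is a dict: "clock": time; "joints": joint angles; "dq": joint speeds; "joint_efforts": joint torques, N m; "position": TCP position; "ee_rot": TCP orientation; "force": force on the tool from outside, world axes, zero at the start; "ft_torque": the same for the moment, N m; "width": opening from 0.0 (shut) to 1.0 (fully open).
Only numpy, scipy, OpenCV 4.12 (cv2) and the standard library are available. Lean on these libraries where they do the work, as an engineer would, in place of code of your own. Each camera call takes 0.05 s, during which the arm holds its last target. There are 200 camera calls.

### The job

A small nut driver is turning a nut on the near side of the press's steel hinge channel, and its bolt just turns round with it. Reach down into the narrow gap behind the channel's front flange, grasp the head of that bolt and keep it from turning; leave the other bolt untouched and do not push the jars and bottle about. Hold the head still for at least two seconds and finish while still gripping it: do not let go at the end.

Things in the scene. Friction and masses are not known exactly. Their poses are not given: they have to be found in the camera images.
- bracket: Fixed steel U-channel, 260 mm long (its y), open at top and ends. Origin on the table under the middle of the gap; x points away from the robot's side, z up. Flanges 8 mm thick: inner faces at x = -22 and +22 mm, tops 90 mm above the table; gap floor at 10 mm. Two bolts through the front flange at y = +55 and -55 mm, heads in the gap. A 27 mm high wooden frame reaches 280 mm beyond.
- driver: Fixed, running nut driver: black cylinder, 44 mm diameter, top 84 mm above the table, on wooden cradles on the robot's side of the channel, axis along x, from x = -200 to -85 mm; a 36 mm socket joins it to the front flange. Origin on the table in the middle of the gap, straight below the head it turns; axes parallel to the channel's. It may be at either bolt place.
- bolt: The turning bolt to be held. Origin: centre of its steel hex head, 60 mm above the table, midway between the flanges. Head 24 mm across flats, 27.7 mm across corners, 16 mm thick along the bolt, 14 mm free to each flange; 17 mm shank through the front flange. Its x is the bolt's axis (the channel's x); its z is square to one pair of flats.
- spare: The second, idle bolt, with an identical head, a bare nut and no driver, at the other place 110 mm away along the channel. Origin on the table top in the middle of the gap, straight below that head; axes as the channel's. Leave it alone.
- tub: Bystander: white lidded tub, 72 mm diameter, 75 mm high, loose. Origin at the centre of its underside.
- squeeze: Bystander: white bottle, 50 mm diameter, 160 mm high, loose. Origin at the centre of its underside.
- inkjar: Bystander: ink jar with black lid, 68 mm diameter, 100 mm high, loose. Origin at the centre of its underside.
- bolt_head (a point): Same point as the bolt's origin, the head's centre. The head turns about +x at some 0.4 rad/s, pulled without pause by a slipping torque of 0.2 N m. A grip of 20 to 60 N on the head from above, closing along the channel's y, turns it slowly, within 2 s, until two flats lie on the pads, and then stops it.

How it is judged:
On the way:
1. the driven bolt's head is gripped in the gap and has stood still for two seconds (contact force between the fingers and bolt above 8 N and distance between the grasp point and bolt below 0.028 m and angular speed of bolt below 0.05 rad/s), for 2 s.
At the end, for the whole second after the job is handed in: The fingers still grip the driven bolt's head (more than 8 N, TCP within 28 mm of the head's centre) and it does not turn (under 0.05 rad/s, against 0.4 rad/s when free), with the driver still pulling (all of step 1); the arm keeps its last pose, push and grip.
It fails at once if the other bolt is touched (contact force between any of the fingers, the arm and spare above 2 N).
It fails at once if a bystander jar or bottle is pushed away or tipped (distance of any of tub, squeeze, inkjar from where it was at the start of the episode above 0.03 m or angle between any of tub, squeeze, inkjar's own z axis and vertical above 0.4 rad).
It also fails if it takes over 32 s, if anything falls off the work surface, if the arm or the gripper's body presses on something with over 40 N, if the wrist force passes 120 N, or if a joint passes its speed limit or range.

## Working session

There is one attempt and no reset: what is moved stays moved. The work goes in short steps, Python scripts to look and compute and a tool call to move; the robot and the scene stay as the last step left them, time stands still between calls to the robot, and variables do not carry over. Pictures are saved under pics/ and viewed, about 8 in all and at most 12, crops included, and the job is handed in when it is done.

Besides the shell and the picture viewer there is one more tool, called after "Call:" by a JSON object that holds its "api" and its "payload". move_arm: Moves the arm, as the interface text tells. Its arguments: {"type":"object","properties":{"series":{"type":"array"},"grip":{"type":"number"},"force":{"type":"number"}},"required":["series"]}

```bash
mkdir -p pics; cat > h.py <<'E'
import numpy as np, cv2, json
from cell import monitor, imaging, workorder, outline_of
def cam(n):
    d=imaging.get_image(n); return d
def P(d):
    R=cv2.Rodrigues(np.array(d["rvec"],float))[0]; t=np.array(d["tvec"],float).ravel()
    K=np.array([[d["fx"],0,d["cx"]],[0,d["fy"],d["cy"]],[0,0,1.]]); return K,R,t
def proj(d,X):
    K,R,t=P(d); q=(np.atleast_2d(X)@R.T+t)@K.T; return q[:,:2]/q[:,2:]
def back(d,uv,z):
    K,R,t=P(d); uv=np.atleast_2d(uv); r=np.c_[uv,np.ones(len(uv))]@np.linalg.inv(K).T@R
    c=-R.T@t; s=(z-c[2])/r[:,2]; return c+r*s[:,None]
E
python3 - <<'E'
from h import *
s=monitor.observe(); print(s)
for n in("top","side"):
    d=cam(n); cv2.imwrite(f"pics/{n}0.png",d["color"][:,:,::-1]); K,R,t=P(d); print(n,-R.T@t,K[0,0],R.round(2).tolist())
    for th in("bracket","driver","bolt","spare","tub","squeeze","inkjar"):
        print(th,[(o["rect"],round(o["p"],2)) for o in outline_of(n,th)][:3])
E
```

```text
{'clock': 0.0, 'joints': array([-1.34760901,  0.43520812,  0.02498404,  1.57410598, -0.01158953,
        1.13397974, -0.07513939]), 'dq': array([ 0.00179529,  0.00015053, -0.00101578,  0.00148761,  0.00093459,
       -0.00015063,  0.00064957]), 'joint_efforts': array([-1.17816533e-03, -6.67853451e+01,  9.84041020e-01, -3.14449561e+01,
       -6.07503718e-02,  4.31913813e-02,  1.84546111e-04]), 'position': array([0.19994145, 0.59164852, 0.24475087]), 'ee_rot': array([-5.09647434e-01, -3.09987790e+00,  2.43978909e-03]), 'force': array([-0.31230309, -0.94767965,  0.29588402]), 'ft_torque': array([0.02383886, 0.01843584, 0.00158472]), 'width': 0.9982174308775247}
top [ 0.29624319 -0.01637571  1.32573282] 453.36190586728634 [[-0.02, -1.0, -0.02], [-0.99, 0.02, -0.16], [0.16, 0.01, -0.99]]
bracket [([271.5, 104.4, 109.1, 118.2], 0.75)]
driver [([341.4, 193.1, 17.2, 28.9], 0.74), ([342.6, 191.5, 28.0, 76.4], 0.55)]
bolt [([341.6, 191.4, 17.0, 33.9], 0.68)]
spare [([344.7, 191.5, 26.7, 75.8], 0.64), ([307.3, 199.1, 11.2, 24.5], 0.62)]
tub [([442.0, 198.1, 30.5, 26.6], 0.63)]
squeeze [([197.6, 201.1, 20.6, 22.8], 0.85)]
inkjar [([159.4, 146.4, 29.2, 30.1], 0.6)]
side [-0.12143397 -0.7469314   0.90930726] 519.3231654565897 [[0.76, -0.65, 0.01], [-0.43, -0.51, -0.75], [0.49, 0.56, -0.66]]
bracket [([273.3, 136.6, 149.3, 112.0], 0.68)]
driver [([270.4, 199.7, 72.1, 68.0], 0.73)]
bolt [([309.1, 202.5, 33.4, 25.3], 0.7)]
spare [([280.7, 181.9, 24.2, 22.5], 0.64)]
tub [([397.7, 280.0, 36.5, 48.3], 0.68)]
squeeze [([216.1, 106.7, 22.9, 52.4], 0.86)]
inkjar [([238.5, 90.6, 24.2, 37.9], 0.79)]
```

```bash
python3 - <<'E'
import cv2
a=cv2.imread("pics/top0.png")[90:290,150:490]; b=cv2.imread("pics/side0.png")[80:340,200:460]
cv2.imwrite("pics/t1.png",cv2.resize(a,None,fx=2.35,fy=2.35,interpolation=cv2.INTER_CUBIC)); cv2.imwrite("pics/s1.png",cv2.resize(b,None,fx=2.3,fy=2.3,interpolation=cv2.INTER_CUBIC))
E
```

```text
(no output)
```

View pics/t1.png

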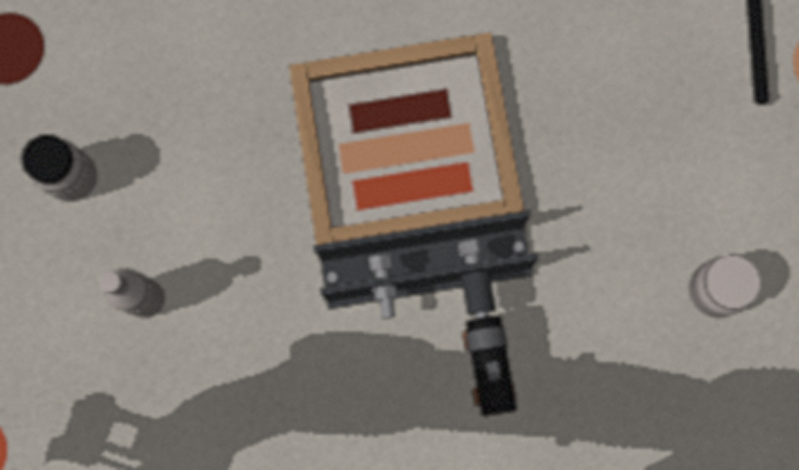

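View pics/s1.png

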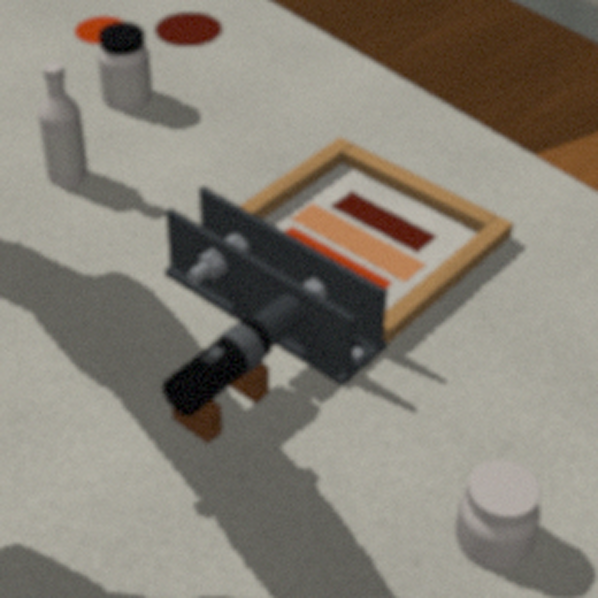

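Top crop: the driver (490,350) leads to the right-hand head at about (470,250), and the spare head is at (379,265). In the side crop the driven head is at (315,288) and the spare at (236,243). Next I fit the channel pose.

```bash
cat > fit.py <<'E'
from h import *
from scipy.optimize import least_squares
def load():
    import pickle; return pickle.load(open("cams.pkl","rb"))
def W(p,X):
    c,s=np.cos(p[2]),np.sin(p[2]); X=np.atleast_2d(X)/1000.
    return np.c_[p[0]+c*X[:,0]-s*X[:,1],p[1]+s*X[:,0]+c*X[:,1],X[:,2]]
E
python3 - <<'E'
from fit import *; import pickle
D={n:cam(n) for n in("top","side")}; pickle.dump(D,open("cams.pkl","wb"))
T=lambda u,v:(150+u/2.35,90+v/2.35); S=lambda u,v:(200+u/2.3,80+v/2.3)
k=[("top",(30,130,90),T(316,248)),("top",(30,-130,90),T(527,213)),("top",(-30,130,0),T(326,308)),("top",(-30,-130,0),T(537,270)),
("top",(0,-55,73),T(470,250)),("top",(0,55,73),T(379,265)),
("side",(26,130,90),S(205,189)),("side",(26,-130,90),S(387,290)),("side",(-26,130,90),S(168,212)),("side",(-30,-130,0),S(345,382))]
f=lambda p:np.concatenate([proj(D[n],W(p,X))[0]-uv for n,X,uv in k])
r=least_squares(f,[.6,-.05,.1],loss="soft_l1"); print(r.x,r.fun.reshape(-1,2).round(1).tolist()); p=r.x; np.save("p.npy",p)
for n,(a,b,c,d) in {"top":(260,170,140,90),"side":(260,150,130,110)}.items():
    sc=5.6; im=cv2.resize(D[n]["color"][b:b+d,a:a+c,::-1],None,fx=sc,fy=sc,interpolation=cv2.INTER_CUBIC)
    im=cv2.convertScaleAbs(im,alpha=1.6)
    q=lambda X:((proj(D[n],W(p,X))-[a,b]+.5)*sc).round().astype(int)
    for x in(-30,-22,22,30): cv2.polylines(im,[q([(x,-130,0 if abs(x)==30 else 10),(x,-130,90),(x,130,90),(x,130,0 if abs(x)==30 else 10)])],False,(0,255,0),1)
    h=[(y*13.85,z*13.85) for y,z in [(np.sin(t),np.cos(t)) for t in np.linspace(0,6.283,25)]]
    for y0 in(-55,55):
        for x in(-8,8): cv2.polylines(im,[q([(x,y0+u,60+v) for u,v in h])],True,(0,0,255),1)
    cv2.imwrite(f"pics/o_{n}.png",im)
E
```

```text
[ 0.49819357 -0.0213048   0.14911527] [[-1.4, -0.0], [1.3, -1.1], [0.8, -0.7], [-2.1, 0.4], [0.6, -0.7], [0.6, -0.4], [-2.7, -0.2], [-0.9, 1.0], [-0.9, -0.7], [0.7, 0.7]]
```

View pics/o_top.png

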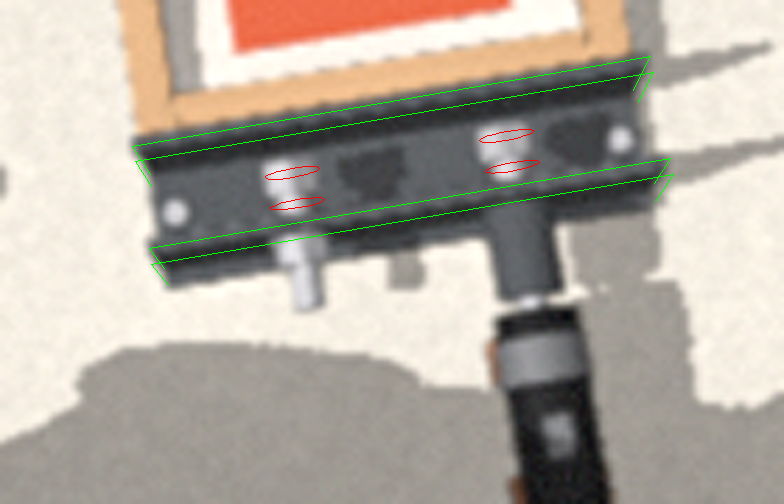

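View pics/o_side.png

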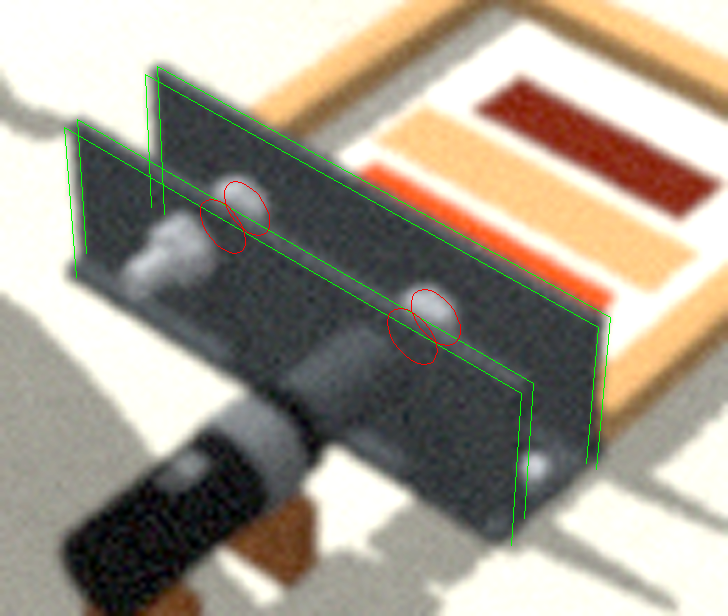

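The model fits the edges to within a few mm. The heads suggest shifting it about +3 mm in x and y, which puts the driven head near (0.509, -0.072, 0.06) with yaw 0.149. The arm starts at a height that clears the bottle, so I move over at that height.

Call:
{"api": "move_arm", "payload": {"series": [[1.28,-2.75,0,0,0,1.13],[1.28,-2.75,0,0,0,1.13],[1.28,-2.75,0,0,0,1.13],[1.28,-2.75,0,0,0,1.13],[1.28,-2.75,0,0,0,1.13],[1.28,-2.75,0,0,0,1.13],[1.28,-2.75,0,0,0,1.13],[1.28,-2.75,0,0,0,1.13]], "grip": 0.6}}

```text
clock: 1.7
position: [0.3029, 0.371, 0.2457]
ee_rot: [0.262, 3.13, 0.001]
force: [0.2, -0.1, 0.4]
width: 0.604
```

Call:
{"api": "move_arm", "payload": {"series": [[1.28,-2.75,0,0,0,1.13],[1.28,-2.75,0,0,0,1.13],[1.28,-2.75,0,0,0,1.13],[1.28,-2.75,0,0,0,1.13],[1.28,-2.75,0,0,0,1.13],[1.28,-2.75,0,0,0,1.13],[1.28,-2.75,0,0,0,1.13],[1.28,-2.75,0,0,0,1.13]]}}

```text
clock: 2.5
position: [0.4053, 0.151, 0.2458]
ee_rot: [0.015, 3.141, 0.001]
force: [-0.2, 0.1, 1.3]
width: 0.603
```

Call:
{"api": "move_arm", "payload": {"series": [[1.28,-2.75,0,0,0,1.13],[1.28,-2.75,0,0,0,1.13],[1.28,-2.75,0,0,0,1.13],[1.28,-2.75,0,0,0,1.13],[1.28,-2.75,0,0,0,1.13],[1.28,-2.75,0,0,0,1.13],[1.28,-2.75,0,0,0,1.13],[1.28,-2.75,0,0,0,1.13]]}}

```text
clock: 3.3
position: [0.5077, -0.069, 0.2457]
ee_rot: [-0.233, 3.132, 0.0]
force: [0.7, -0.1, 0.5]
width: 0.597
```

Call:
{"api": "move_arm", "payload": {"series": [[0.1,-0.3,-2,0,0,0],[0,0,-3,0,0,0],[0,0,-3,0,0,0],[0,0,-3,0,0,0],[0,0,-0.5,0,0,0],[0,0,0,0,0,0]]}}

```text
clock: 3.9
position: [0.5079, -0.0709, 0.1303]
ee_rot: [0.231, -3.132, -0.0]
force: [0.2, -0.2, 0.4]
width: 0.605
```

```bash
python3 - <<'E'
from fit import *
p=np.array([.501,-.018,.149]); s=monitor.observe(); print(s["position"])
t=s["position"]; ims=[]
for n,(a,b,c,d) in {"top":(260,150,140,110),"side":(260,130,140,110)}.items():
    D=cam(n); sc=5.6/2*2; im=cv2.convertScaleAbs(cv2.resize(D["color"][b:b+d,a:a+c,::-1],None,fx=sc,fy=sc,interpolation=cv2.INTER_CUBIC),alpha=1.6)
    q=lambda X:((proj(D,X)-[a,b]+.5)*sc).round().astype(int)
    for x in(-30,-22,22,30): cv2.polylines(im,[q(W(p,[(x,-130,10),(x,-130,90),(x,130,90),(x,130,10)]))],False,(0,255,0),1)
    h=[(13*np.sin(k),13*np.cos(k)) for k in np.linspace(0,6.283,25)]
    for y0 in(-55,55): cv2.polylines(im,[q(W(p,[(8,y0+u,60+v) for u,v in h]))],True,(0,0,255),1)
    yv=np.array([-.148,.988,0]);xv=np.array([.988,.148,0])
    for sg in(-1,1): # inner pad faces at tip
        cv2.polylines(im,[q([t+yv*sg*.0275+xv*e-[0,0,f] for e,f in((-.0095,.019),(.0095,.019),(.0095,-.02),(-.0095,-.02))])],True,(255,255,0),1)
    cv2.imwrite(f"pics/p_{n}.png",im)
E
```

```text
[ 0.50793727 -0.07092186  0.13034842]
```

View pics/p_side.png

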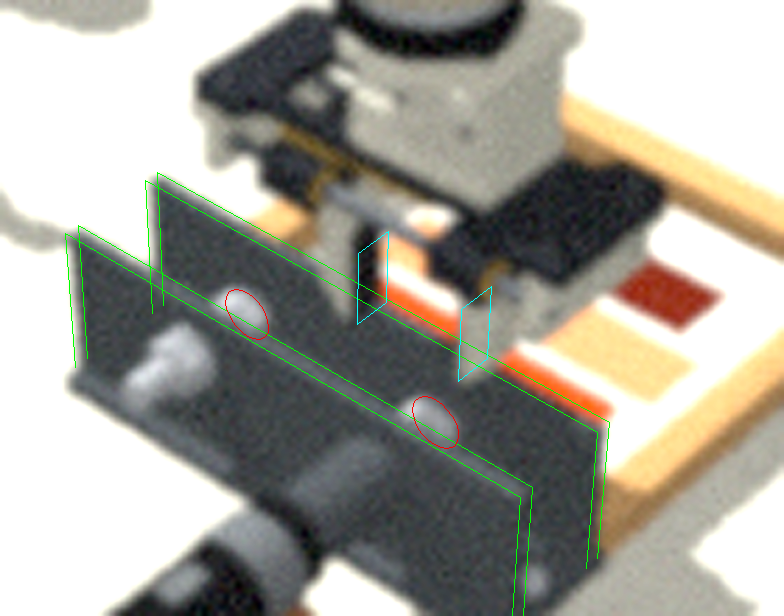

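View pics/p_top.png

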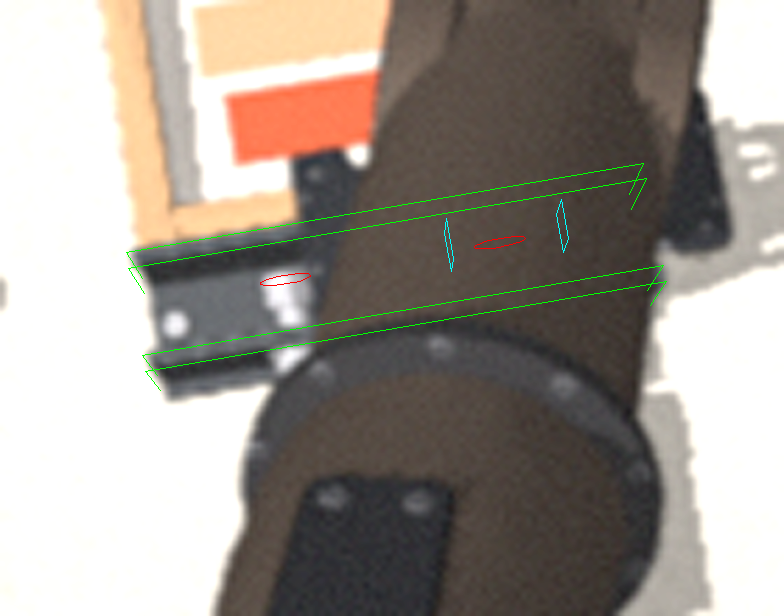

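The side view shows the fingertips at about (350,320) and (470,380), straddling the driven head at (435,420), and the tool prediction agrees. I go down in steps, checking force.

Call:
{"api": "move_arm", "payload": {"series": [[0.1,-0.1,-1,0,0,0],[0,0,-1,0,0,0],[0,0,-1,0,0,0],[0,0,-1,0,0,0],[0,0,0,0,0,0]]}}

```text
clock: 4.5
position: [0.5082, -0.0718, 0.0889]
ee_rot: [0.231, -3.13, -0.0]
force: [0.7, 1.1, 0.6]
width: 0.602
```

Call:
{"api": "move_arm", "payload": {"series": [[0,0,-0.7,0,0,0],[0,0,-0.7,0,0,0],[0,0,-0.7,0,0,0],[0,0,-0.7,0,0,0],[0,0,0,0,0,0],[0,0,0,0,0,0]]}}

```text
clock: 5.1
position: [0.5092, -0.0719, 0.0624]
ee_rot: [0.231, -3.133, -0.0]
force: [-0.7, 0.4, 0.3]
width: 0.598
```

Call:
{"api": "move_arm", "payload": {"series": [[0,0,0,0,0,0],[0,0,0,0,0,0],[0,0,0,0,0,0],[0,0,0,0,0,0],[0,0,0,0,0,0],[0,0,0,0,0,0],[0,0,0,0,0,0],[0,0,0,0,0,0]], "grip": 0, "force": 35}}

```text
clock: 5.9
position: [0.5099, -0.075, 0.0626]
ee_rot: [-0.227, 3.132, -0.005]
force: [1.4, -11.0, -6.2]
width: 0.284
```

Call:
{"api": "move_arm", "payload": {"series": [[0,0,0,0,0,0],[0,0,0,0,0,0],[0,0,0,0,0,0],[0,0,0,0,0,0],[0,0,0,0,0,0],[0,0,0,0,0,0],[0,0,0,0,0,0],[0,0,0,0,0,0]]}}

```text
clock: 6.7
position: [0.5099, -0.075, 0.0626]
ee_rot: [-0.227, 3.132, -0.005]
force: [2.9, -10.4, -5.6]
width: 0.278
```

Call:
{"api": "move_arm", "payload": {"series": [[0,0,0,0,0,0],[0,0,0,0,0,0],[0,0,0,0,0,0],[0,0,0,0,0,0],[0,0,0,0,0,0],[0,0,0,0,0,0],[0,0,0,0,0,0],[0,0,0,0,0,0]]}}

```text
clock: 7.5
position: [0.5099, -0.075, 0.0626]
ee_rot: [-0.227, 3.132, -0.005]
force: [3.2, -10.4, -5.6]
width: 0.28
```

Gripped, but the width of 25.8 mm is more than the 24 mm across flats, and there is a 10 N side load. I ease the arm over to -y and grip harder.

Call:
{"api": "move_arm", "payload": {"series": [[0,-0.2,0,0,0,0],[0,-0.2,0,0,0,0],[0,0,0,0,0,0],[0,0,0,0,0,0],[0,0,0,0,0,0],[0,0,0,0,0,0],[0,0,0,0,0,0],[0,0,0,0,0,0]], "force": 50}}

```text
clock: 8.3
position: [0.5099, -0.0752, 0.0626]
ee_rot: [-0.233, 3.132, 0.001]
force: [4.6, 2.9, -4.2]
width: 0.279
```

Call:
{"api": "move_arm", "payload": {"series": [[0,0,0,0,0,0],[0,0,0,0,0,0],[0,0,0,0,0,0],[0,0,0,0,0,0],[0,0,0,0,0,0],[0,0,0,0,0,0],[0,0,0,0,0,0],[0,0,0,0,0,0]]}}

```text
clock: 9.1
position: [0.5099, -0.0751, 0.0626]
ee_rot: [-0.233, 3.132, 0.001]
force: [4.8, 3.1, -4.7]
width: 0.275
```

```bash
python3 - <<'E'
from fit import *
for k in range(4):
    D=cam("side"); s=monitor.observe(); print(s["clock"],s["width"],s["position"],s["force"],s["ft_torque"])
a,b,c,d=300,150,80,75
cv2.imwrite("pics/g1.png",cv2.convertScaleAbs(cv2.resize(D["color"][b:b+d,a:a+c,::-1],None,fx=8,fy=8,interpolation=cv2.INTER_CUBIC),alpha=1.8))
E
```

```text
9.15 0.27173454964552757 [ 0.50987463 -0.07516602  0.06263451] [ 4.34166761  3.41693263 -4.2102103 ] [ 0.87639486 -0.82333514 -0.10398633]
9.2 0.2746633786512418 [ 0.50985953 -0.07515128  0.06261223] [ 4.24416715  2.37215053 -4.18070272] [ 0.85209841 -0.89231143 -0.09989808]
9.25 0.2740167009939651 [ 0.509871   -0.07513718  0.06264607] [ 4.33057866  2.91002098 -4.32256891] [ 0.82285979 -0.91414587 -0.0009245 ]
9.3 0.27429499917055644 [ 0.50987207 -0.07516977  0.0626339 ] [ 3.97823639  4.02796928 -4.8997567 ] [ 0.8000864  -0.97316503 -0.03815455]
```

View pics/g1.png

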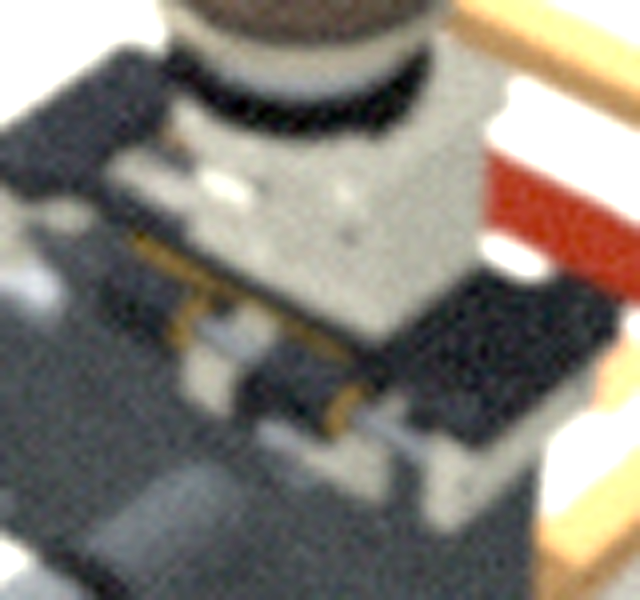

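The side view shows the fingers down in the gap, closed on the driven head (about (310,440) in the crop). The width is still creeping, so I wait and average readings.

Call:
{"api": "move_arm", "payload": {"series": [[0,0,0,0,0,0],[0,0,0,0,0,0],[0,0,0,0,0,0],[0,0,0,0,0,0],[0,0,0,0,0,0],[0,0,0,0,0,0],[0,0,0,0,0,0],[0,0,0,0,0,0]]}}

```text
clock: 10.1
position: [0.5099, -0.0751, 0.0626]
ee_rot: [-0.233, 3.132, 0.001]
force: [3.8, 3.3, -4.0]
width: 0.277
```

Call:
{"api": "move_arm", "payload": {"series": [[0,0,0,0,0,0],[0,0,0,0,0,0],[0,0,0,0,0,0],[0,0,0,0,0,0],[0,0,0,0,0,0],[0,0,0,0,0,0],[0,0,0,0,0,0],[0,0,0,0,0,0]]}}

```text
clock: 10.9
position: [0.5098, -0.0751, 0.0626]
ee_rot: [-0.233, 3.132, 0.001]
force: [4.3, 2.7, -3.8]
width: 0.276
```

```bash
cat > av.py <<'E'
from h import *
r=[]
for k in range(16):
    cam("side"); s=monitor.observe(); r.append(np.r_[s["width"]*10,s["force"],s["ft_torque"]])
r=np.array(r); print(s["clock"],r[:8].mean(0).round(3),r[8:].mean(0).round(3),r.std(0).round(3),s["position"])
E
python3 av.py
```

```text
11.7 [ 2.748  4.333  2.919 -4.903  0.836 -0.908 -0.041] [ 2.743  4.418  2.89  -4.754  0.843 -0.902 -0.044] [0.016 0.508 0.402 0.483 0.026 0.032 0.027] [ 0.50987868 -0.07514771  0.06263304]
```

```bash
python3 av.py; python3 av.py; python3 -c "
from h import *
p=__import__('pickle').load(open('cams.pkl','rb'))
for n in('tub','squeeze','inkjar'): cam('side'); print(n,[o['rect'] for o in outline_of('side',n)][:1])"
```

```text
12.5 [ 2.758  4.612  2.95  -5.012  0.845 -0.914 -0.06 ] [ 2.75   4.582  3.377 -4.763  0.851 -0.908 -0.025] [0.023 0.499 0.439 0.466 0.032 0.026 0.035] [ 0.50986796 -0.07512336  0.06262901]
13.3 [ 2.768  4.444  3.014 -4.75   0.85  -0.932 -0.041] [ 2.746  4.259  3.123 -4.656  0.862 -0.921 -0.048] [0.018 0.456 0.495 0.508 0.035 0.024 0.028] [ 0.50986132 -0.07512553  0.06262294]
tub [[398.0, 279.1, 35.1, 49.7]]
squeeze [[219.5, 104.7, 16.9, 55.4]]
inkjar [[242.7, 89.3, 23.1, 37.3]]
```

Opening, pose and wrench have been constant for about 4 s, and the leftover moment about the bolt axis (about 0.25 N m) matches the driver's pull. The bystanders have not moved, so I hand in.

```bash
python3 -c "
from h import *
print(workorder.sign_off()); s=monitor.observe(); print(s['clock'],s['width'],s['force'])"
```

```text
the job is handed in; nothing more can be done
None
the job is handed in; nothing more can be done
```

The driven bolt's head, the one on the robot's right, is gripped from above at 50 N with the jaws closing along the channel. I handed the job in at about 13.4 s with the grip still on; `sign_off` reports no verdict.

**Last checks:**
- **Holding still:** the opening stayed at about 0.275 and the pose and wrist force were steady for about 4 s. The moment left about the bolt axis, roughly 0.25 N m, fits the driver's 0.2 N m pull. I did not see the head itself, because the gripper hides it, so "not turning" rests on these readings.
- **Spare bolt and jars:** the fingers never came near the spare bolt. The tub, bottle and ink jar showed within a few pixels of where they started.

**Did not agree:**
- **Opening:** it reads 25.3 mm rather than the 24 mm across flats. The flats may be a few degrees off the pads, or the fingers give a little; it was stable either way.
- **First close:** it pushed the arm sideways with about 10 N. I shifted the arm 4 mm, which cut that to about 3 N.

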